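Swing the bench grinder's eye shields down before work

TASK

The bench grinder has been left with both its eye shields swung up. Get it ready for grinding: with the fingertips, gently push each shield over and fully down onto its stop in front of its wheel, either one first. Only push the shields, do not grip them, and leave everything else lying on, around and in front of the grinder as it is.

Things in the scene. Friction and masses are not known exactly. Their poses are not given: they have to be found in the camera images.
- grinder: double-ended bench grinder bolted to the bench. Origin on the bench under its centre; its front (tool rests, shields) faces -x of its frame, +y is its left. Motor barrel along y, 150 mm long, top at 210 mm. 150 mm wheels centred 135 mm either side; their guards are 56 mm wide, radius 88 mm, top at 228 mm. Tool rests 80 mm wide, top at 135 mm, 79 to 125 mm in front of the centre
- shield_left (a joint): swing of the left eye shield about its hinge rod, rad: 0 = fully down on its stop, sloping down to the front 0.70 rad below level (a cushioned stop, giving about 1 mm at 10 N); grows as it is raised, 0.70 = level, 2.2 = raised stop, nearly upright. Elevation above level = this value - 0.70. Starts raised. The stiff hinge keeps it wherever it is left; 1 to 3 N near its free edge moves it
- shield_left_hinge (a point): point on the left shield's hinge axis at mid width, 222 mm above the bench, 80 mm in front of the grinder's centre and 135 mm to its left (+y of the grinder); the axis runs along the grinder's y
- shield_left_edge (a point): middle of the left shield's free edge, 115 mm from the hinge axis; x points to the hinge, y along the axis, z out of the back. The shield is a flat clear pane in a black frame, 90 mm wide, 6 mm thick, from 12 to 115 mm from the axis, no knobs. Its back (towards the grinder when raised, on top when level) is what gets pushed: to the front, then down
- shield_right (a joint): swing of the right eye shield about its hinge rod, rad: 0 = fully down on its stop, sloping down to the front 0.70 rad below level (a cushioned stop, giving about 1 mm at 10 N); grows as it is raised, 0.70 = level, 2.2 = raised stop, nearly upright. Elevation above level = this value - 0.70. Starts raised. The stiff hinge keeps it wherever it is left; 1 to 3 N near its free edge moves it
- shield_right_hinge (a point): point on the right shield's hinge axis at mid width, 222 mm above the bench, 80 mm in front of the grinder's centre and 135 mm to its right (-y of the grinder); the axis runs along the grinder's y
- shield_right_edge (a point): middle of the right shield's free edge, 115 mm from the hinge axis; x points to the hinge, y along the axis, z out of the back. The shield is a flat clear pane in a black frame, 90 mm wide, 6 mm thick, from 12 to 115 mm from the axis, no knobs. Its back (towards the grinder when raised, on top when level) is what gets pushed: to the front, then down
- workpiece: loose steel flat, 28 x 75 x 8 mm, lying on the left tool rest with its length along the rest, below the shield; origin at the centre of its underside. Leave it there
- gear: loose steel gear, 104 mm across, 32 mm high, lying on the bench before the grinder; origin at the centre of its underside
- block: loose steel block, 45 x 60 x 40 mm high, on the bench before the grinder; origin at the centre of its underside
- cup: metal cup with scribers in it, 68 mm across, about 130 mm high in all, beside one end of the grinder; origin at the centre of its underside
- can: closed grey can, 60 mm across, 135 mm high, beside the other end of the grinder; origin at the centre of its underside
- hammer: hammer, 260 mm long, about 40 mm high, lying on the bench to the front left of the grinder, head away from the robot; origin near its middle
- tray: open sheet-steel tray of punched link plates, 110 x 150 x 35 mm high, to the front right of the grinder; origin at the centre of its underside

How it is judged:
By the outcome, as a careful person would: the job done as asked, in the order asked, and still so for the second after the job is handed in, with the robot touching nothing.
It also fails if it takes over 51 s, if anything falls off the work surface, if the arm or the gripper's body presses on something with over 40 N, if the wrist force passes 120 N, or if a joint passes its speed limit or range.

ROBOT

A 6-joint arm with a two-finger parallel gripper is mounted at the origin on the work surface. World frame = base frame: x ahead of the robot, y to its left, z up, the work surface at z = 0. Lengths are in m, angles in rad, forces in N, time in s.
With the tool pointing down it reaches from about 0.35 to 0.85 m from the base axis. Payload 8.1 kg.
Tool frame: the origin (TCP) lies at the very end of the fingers, on their centre line; the grasp point (between the pads) lies 19 mm behind it; z points along the fingers, x is the direction in which the jaws open and shut, and the axes are right-handed (so a half turn about z gives the same grasp; the last joint's range is limited). The gripper opens to 93 mm and grips with 3 to 60 N. Pads are 15 mm wide; open, the fingers measure 128 mm over their backs; the gripper's body (75 mm by 188 mm) begins 65 mm behind the grasp point.
Start: joints at [1.146, 0.13, 1.488, -0, 1.523, -0.085], TCP at [0.2, 0.566, 0.219] pointing down, gripper open.
Joint ranges: [-2.96, 2.96], [-0.89, 2.26], [0.02, 2.5], [-1.34, 4.48], [0, 2.73], [-2.66, 2.66]. Speed limits (rad/s): [2.39, 2.39, 2.79, 3.14, 3.14, 3.14].

INTERFACE

Orientations are given as a rotation vector (axis times angle).
In Python, from bench import r, viewer gives the robot as it stands. Calls block until the motion is done:
- r.movep(position, orientation): joint-space move of the TCP to a pose.
- r.movel(position, velocity=0.15, attitude=None, stop_force=None): straight line of the TCP; attitude=None keeps the orientation; velocity is the mean speed in m/s. With stop_force (N) it stops when the force on the tool has changed by that much, and returns True; else False.
- r.set_joints(angles): joint-space move.
- r.gripper_to(opening): opening from 0.0 (shut) to 1.0 (fully open); the grip force is fixed at half the most; returns when the fingers have stopped.
- r.wait(seconds).
- r.ik(position, orientation): joint angles nearest the present ones, or None.
- viewer.grab_frame(name): name is "scene" or "top"; returns a dict with "img" (400x640x3 uint8, red, green, blue), "K" (3x3 intrinsics, pixels), "k1" (the pictures are not rectified: a ray, as slopes to the right and down, at radius r is drawn at 1 + k1 r^2 times it, then the intrinsics apply), "world_from_camera" (4x4, takes a point from camera to world coordinates). Camera axes: x right, y down, z forward; pixel columns grow to the right and rows downward; lengths in m; the calibration is good to about 2 mm. A picture is of the moment at which its call begins. There is no depth.
A pose or a line that the arm cannot do raises r.PlanningError and nothing moves.
- r.sign_off(): hands the job in, once; it reports no verdict.
Readings, each from a call of its own:
- r.read_clock(): time.
- r.read_joints(): joint angles.
- r.read_dq(): joint speeds.
- r.read_effort(): joint torques, N m.
- r.read_tool_pos(): TCP position.
- r.read_orientation(): TCP orientation.
- r.read_force(): force on the tool from outside, world axes, zero at the start.
- r.read_moment(): the same for the moment, N m.
- r.read_finger_gap(): opening from 0.0 (shut) to 1.0 (fully open).
Only numpy, scipy, OpenCV 4.12 (cv2) and the standard library are available. Lean on these libraries where they do the work, as an engineer would, in place of code of your own. Each camera call takes 0.05 s, during which the arm holds its last target.

## Working session

There is one attempt and no reset: what is moved stays moved. The work goes in short steps, each a Python script; the robot and the scene stay as the last script left them, time stands still between calls to the robot, and variables do not carry over. Pictures are saved under pics/ and viewed, and the job is handed in when it is done.

```bash
ls; mkdir -p pics; python3 - <<'E'
from bench import r,viewer
import cv2,numpy as np
for n in("scene","top"):
    f=viewer.grab_frame(n); cv2.imwrite(f"pics/{n}0.png",f["img"][:,:,::-1]); np.savez(f"pics/{n}0.npz",**f)
    print(n,f["K"],f["k1"],np.round(f["world_from_camera"],3))
print(r.read_clock(),r.read_orientation())
E
```

```text
pics
scene [[468.0044745    0.         319.40533153]
 [  0.         468.0044745  196.53736429]
 [  0.           0.           1.        ]] 0.002038826598183545 [[-0.999  0.044 -0.031  0.558]
 [ 0.053  0.883 -0.466  0.552]
 [ 0.007 -0.467 -0.884  1.115]
 [ 0.     0.     0.     1.   ]]
top [[478.00340514   0.         325.5099013 ]
 [  0.         478.00340514 212.86397404]
 [  0.           0.           1.        ]] -0.030568119725274505 [[-0.005 -0.99   0.141  0.332]
 [-1.     0.003 -0.014  0.016]
 [ 0.014 -0.141 -0.99   1.435]
 [ 0.     0.     0.     1.   ]]
0.1 [ 2.56437465e+00  1.81334509e+00 -2.22597541e-03]
```

View pics/scene0.png

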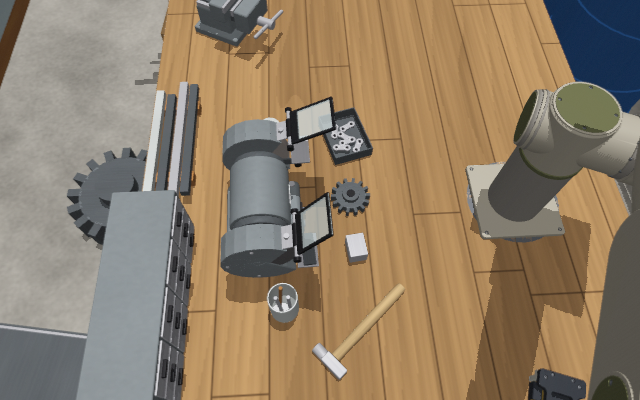

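View pics/top0.png

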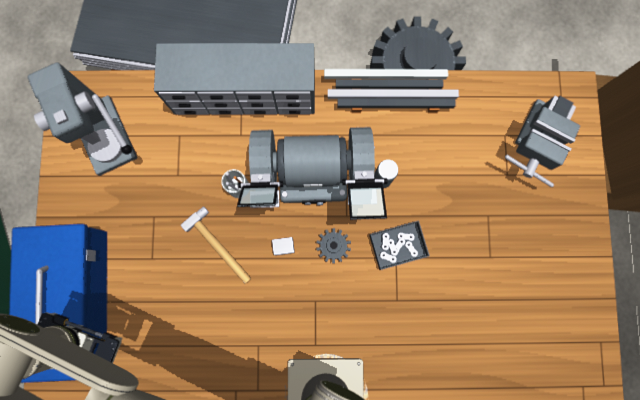

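The scene view shows the grinder at about (258,200), with its shields at (312,118) (right) and (315,222) (left). In the top view they sit at (367,200) and (258,195). I'll zoom in.

```bash
python3 - <<'E'
import cv2
a=cv2.imread("pics/scene0.png")[80:290,200:400]; cv2.imwrite("pics/s0z.png",cv2.resize(a,None,fx=2.8,fy=2.8,interpolation=cv2.INTER_CUBIC))
a=cv2.imread("pics/top0.png")[120:270,210:440]; cv2.imwrite("pics/t0z.png",cv2.resize(a,None,fx=3.4,fy=3.4,interpolation=cv2.INTER_CUBIC))
E
```

```text
(no output)
```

View pics/s0z.png

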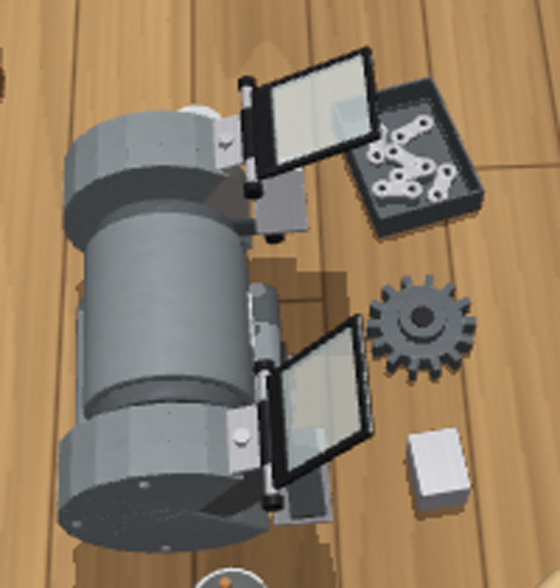

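View pics/t0z.png

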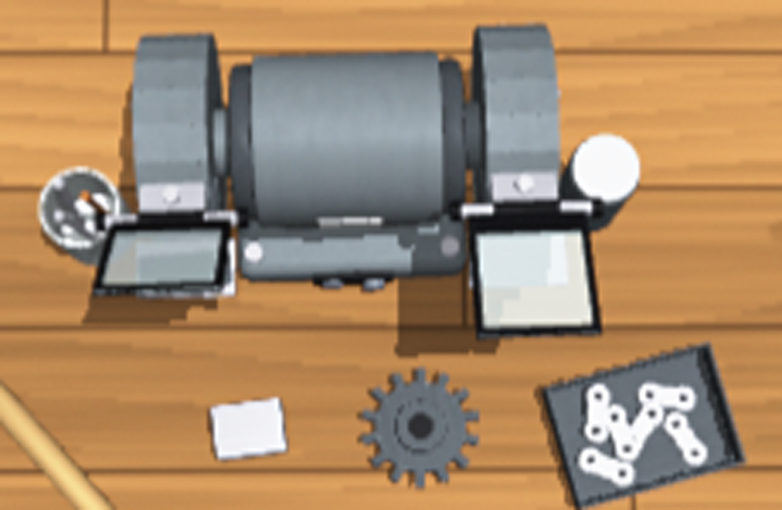

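```bash
cat > h.py <<'E'
import numpy as np,cv2
def load(n,i=0): return dict(np.load(f"pics/{n}{i}.npz"))
def ray(f,p):
    K=f["K"];d=cv2.undistortPoints(np.array([[p]],float),K,np.array([float(f["k1"]),0,0,0]))[0,0]
    T=f["world_from_camera"];v=T[:3,:3]@np.r_[d,1];return T[:3,3],v/np.linalg.norm(v)
def tri(f1,p1,f2,p2):
    o1,a=ray(f1,p1);o2,b=ray(f2,p2)
    s=np.linalg.lstsq(np.c_[a,-b],o2-o1,rcond=None)[0]
    A=o1+s[0]*a;B=o2+s[1]*b;return (A+B)/2,np.linalg.norm(A-B)
def onz(f,p,z):
    o,a=ray(f,p);return o+a*(z-o[2])/a[2]
def proj(f,X):
    T=np.linalg.inv(f["world_from_camera"]);c=T[:3,:3]@np.asarray(X)+T[:3,3];s=c[:2]/c[2];s=s*(1+float(f["k1"])*(s@s))
    return s*f["K"][0,0]+f["K"][:2,2]
E
python3 - <<'E'
from h import *
S,T=load("scene"),load("top")
s=lambda x,y:(x/2.8+200-.32,y/2.8+80-.32); t=lambda x,y:(x/3.4+210-.35,y/3.4+120-.35)
P=dict(R_rod_out=((248,82),(600,207)),R_rod_in=((253,190),(463,211)),R_e_out=((368,50),(601,333)),R_e_in=((378,135),(477,334)),
L_rod_in=((263,366),(237,215)),L_rod_out=((273,503),(108,218)),L_e_in=((360,318),(222,291)),L_e_out=((371,434),(95,293)),
gear=((422,317),(420,425)),boltL=((241,437),(170,193)),boltR=((226,141),(525,182)))
for k,(a,b) in P.items():
    X,e=tri(S,s(*a),T,t(*b)); print(k,X.round(4),round(e,4))
# block, cup, can
print("cup z.13",onz(S,s(232,575),.08),onz(T,t(80,205),.08)); print("can",onz(T,t(606,165),.135))
print("hammer", [onz(T,p,.02).round(3) for p in((195,218),(247,280))]); print("tray",[onz(T,t(*p),.035).round(3) for p in((541,386),(709,345),(745,460),(578,508))])
print("block",[onz(T,t(*p),.04).round(3) for p in((210,408),(278,398),(287,450),(216,459))])
E
```

```text
R_rod_out [ 0.589  -0.1601  0.2194] 0.0007
R_rod_in [ 0.5879 -0.0557  0.2098] 0.0011
R_e_out [ 0.4868 -0.1525  0.2643] 0.0012
R_e_in [ 0.4852 -0.0616  0.2709] 0.0007
L_rod_in [0.5824 0.1161 0.2282] 0.0012
L_rod_out [0.5814 0.2175 0.2095] 0.0045
L_e_in [0.5116 0.1198 0.3053] 0.0005
L_e_out [0.51   0.2088 0.3069] 0.0001
gear [ 0.4375 -0.0271  0.0271] 0.0
boltL [0.6012 0.1685 0.2178] 0.0001
boltR [ 0.6094 -0.1034  0.2139] 0.0016
cup z.13 [0.61744401 0.23051291 0.08      ] [0.62150968 0.26207503 0.08      ]
can [ 0.64246018 -0.17821221  0.135     ]
hammer [array([0.519, 0.384, 0.02 ]), array([0.335, 0.226, 0.02 ])]
tray [array([ 0.47 , -0.132,  0.035]), array([ 0.506, -0.279,  0.035]), array([ 0.405, -0.308,  0.035]), array([ 0.365, -0.162,  0.035])]
block [array([0.452, 0.154, 0.04 ]), array([0.46 , 0.095, 0.04 ]), array([0.416, 0.087, 0.04 ]), array([0.408, 0.148, 0.04 ])]
```

Both shields are only partly raised:

| Shield | Hinge (x, y, z) | Free-edge middle (x, y, z) | Elevation | Joint value |
|---|---|---|---|---|
| Left | (0.583, 0.167, 0.222) | (0.511, 0.164, 0.306) | ~0.87 rad | ~1.57 |
| Right | (0.589, -0.108, 0.222) | (0.486, -0.107, 0.268) | ~0.42 rad | ~1.12 |

The hinge spacing is 0.275 (nominal 0.27) and the hinge-to-edge radius is 0.111 (nominal 0.115), so the measurements agree with the text. I'll plan an arc that pushes with the closed fingertips.

```bash
cat > m.py <<'E'
import numpy as np
from scipy.spatial.transform import Rotation as Ro
yaw=0.027; fx=np.array([np.cos(yaw),np.sin(yaw),0]); fy=np.array([-np.sin(yaw),np.cos(yaw),0])
H=dict(L=np.array([.584,.167,.222]),R=np.array([.590,-.108,.222]))
w=.0075
def tcp(s,e,gap=0,rad=.095):
    d=-fx*np.cos(e)+np.array([0,0,np.sin(e)]); n=fx*np.sin(e)+np.array([0,0,np.cos(e)])
    return H[s]+d*rad+n*(.003+w*abs(np.sin(e))+gap)
def ori(sg):
    x=sg*fy;z=np.array([0,0,-1.]);return Ro.from_matrix(np.c_[x,np.cross(z,x),z]).as_rotvec()
E
python3 - <<'E'
from m import *
from bench import r
print(Ro.from_rotvec(r.read_orientation()).as_matrix().round(2))
for s,e in(("L",1.1),("L",-.75),("R",.65),("R",-.75)):
    for g in(1,-1):
        q=r.ik(tcp(s,e),ori(g)); print(s,e,tcp(s,e).round(3),g,None if q is None else np.round(q,2))
E
```

```text
[[ 0.33  0.94 -0.  ]
 [ 0.94 -0.33 -0.  ]
 [-0.   -0.   -1.  ]]
L 1.1 [0.55  0.166 0.311] 1 [ 0.2   0.04  1.42  0.    1.68 -1.39]
L 1.1 [0.55  0.166 0.311] -1 [0.2  0.04 1.42 0.   1.68 1.75]
L -0.75 [0.509 0.165 0.163] 1 [ 0.22 -0.01  1.74  0.    1.42 -1.38]
L -0.75 [0.509 0.165 0.163] -1 [ 0.22 -0.01  1.74  0.    1.42  1.76]
R 0.65 [ 0.519 -0.11   0.285] 1 [-0.31 -0.08  1.58  0.    1.64 -1.9 ]
R 0.65 [ 0.519 -0.11   0.285] -1 [-0.31 -0.08  1.58  0.    1.64  1.24]
R -0.75 [ 0.515 -0.11   0.163] 1 [-0.31 -0.04  1.76  0.    1.42 -1.91]
R -0.75 [ 0.515 -0.11   0.163] -1 [-0.31 -0.04  1.76  0.    1.42  1.24]
```

```bash
cat >> m.py <<'E'
def push(r,s,e0):
    p=tcp(s,e0)
    r.movel(p,velocity=.1,stop_force=5)
    for e in np.arange(e0-.2,-.56,-.2):
        hit=r.movel(tcp(s,e),velocity=.06,stop_force=15)
        print(round(e,2),hit,np.round(r.read_force(),1))
        if hit: return
def down(r,s):
    # final: press until stop
    for e in(-.65,-.70,-.74,-.78,-.82):
        hit=r.movel(tcp(s,e),velocity=.02,stop_force=9)
        f=r.read_force();print(e,hit,np.round(f,1),r.read_tool_pos().round(4))
        if hit or f[2]>9: break
E
python3 - <<'E'
from m import *
from bench import r
r.gripper_to(0)
p=r.read_tool_pos();p[2]=.42;r.movel(p,velocity=.25)
q=tcp("L",1.15);q[2]=.42
r.movep(q,ori(1)); print(r.read_clock(),r.read_force())
push(r,"L",1.15); print(r.read_clock())
E
```

```text
4.4417 [-0.093929   -0.19946764  0.02786299]
0.95 False [ 0.8 -0.4 -0.1]
0.75 False [ 0.3  0.5 -0.6]
0.55 False [-0.2 -0.4 -0.4]
0.35 False [0.  0.3 0.6]
0.15 False [ 0.7 -0.1  0.7]
-0.05 False [ 0.3 -1.   0.6]
-0.25 False [-0.6  0.   0.1]
-0.45 False [ 0.7 -0.2  0.8]
9.4583
```

```bash
cat > snap.py <<'E'
import sys,cv2,numpy as np
from bench import r,viewer
i=sys.argv[1]
o=[]
for n,(y0,y1,x0,x1) in(("scene",(80,290,200,400)),("top",(110,270,210,440))):
    f=viewer.grab_frame(n);np.savez(f"pics/{n}{i}.npz",**f)
    o.append(cv2.resize(np.ascontiguousarray(f["img"][y0:y1,x0:x1,::-1]),None,fx=3,fy=3,interpolation=cv2.INTER_CUBIC))
    cv2.imwrite(f"pics/{n}z{i}.png",o[-1][:600,:800])
E
python3 snap.py 1
```

```text
(no output)
```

View pics/scenez1.png

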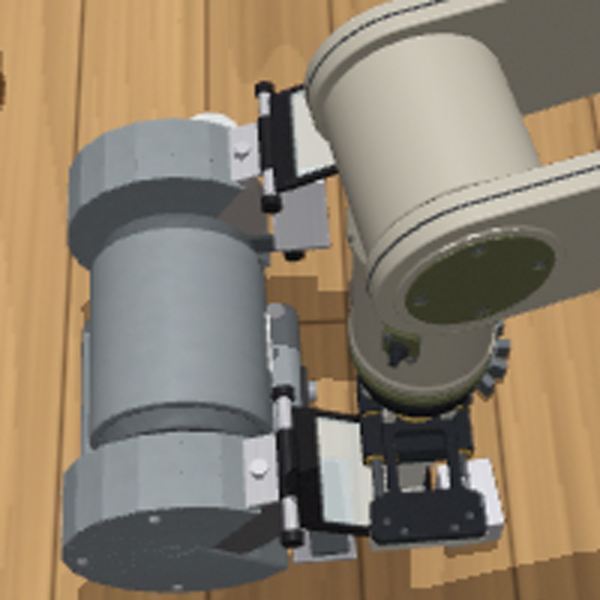

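View pics/topz1.png

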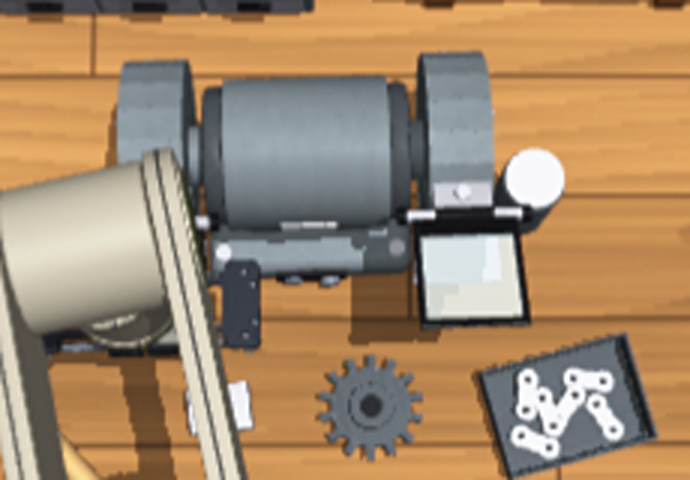

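The left shield has followed the fingertips and its frame at scene zoom (300–370, 410–530) now slopes down. The right shield and the gear are undisturbed. Next is the press onto the left stop.

```bash
python3 - <<'E'
from m import *
from bench import r
down(r,"L"); print(r.read_clock())
E
```

```text
-0.65 False [0.3 0.6 0.8] [0.5037 0.1648 0.1704]
-0.7 True [-2.9 -0.5  7.9] [0.5054 0.1649 0.1682]
10.85
```

```bash
python3 - <<'E'
from m import *
from bench import r
p=r.read_tool_pos(); print(p,tcp("L",-.7)); p[2]=.40; r.movel(p,velocity=.12)
q=tcp("R",.75);q[2]=.40; r.movep(q,ori(1)); print(r.read_clock(),r.read_force())
E
python3 snap.py 2
```

```text
[0.5054016  0.16493007 0.16815947] [0.50632304 0.16490221 0.16678928]
14.0083 [-0.49786521 -0.3856003  -0.09798828]
```

View pics/scenez2.png

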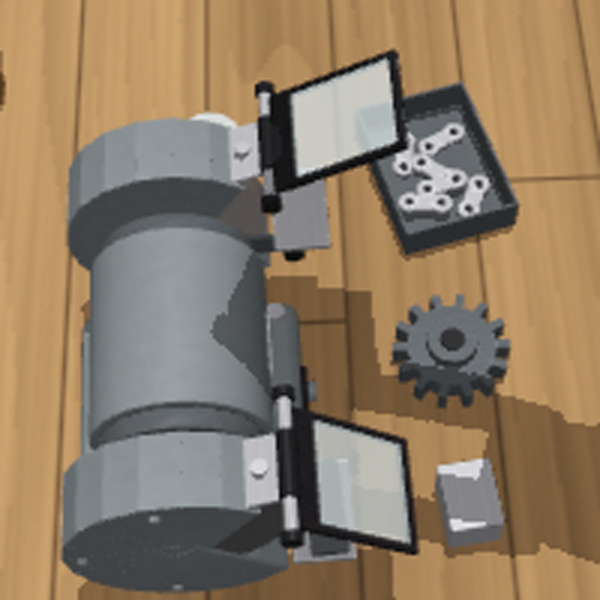

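View pics/topz2.png

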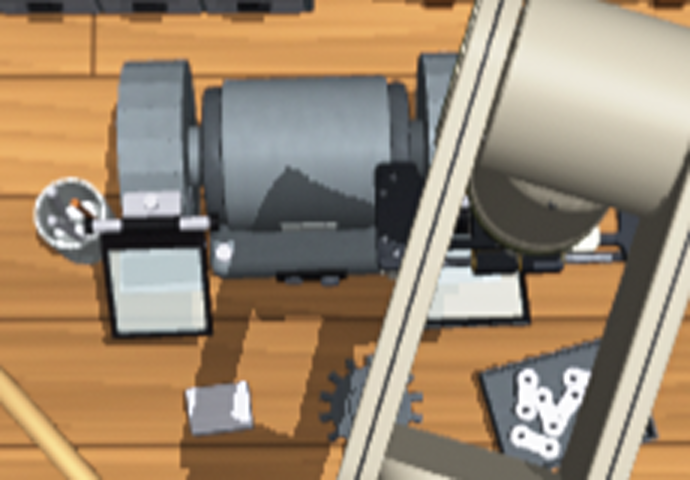

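```bash
python3 - <<'E'
from h import *
from bench import r
S,T=load("scene",2),load("top",2)
s=lambda x,y:(x/3+200-.33,y/3+80-.33); t=lambda x,y:(x/3+210-.33,y/3+110-.33)
for a,b in(((412,408),(211,332)),((415,551),(114,337))):
    X,e=tri(S,s(*a),T,t(*b));print(X.round(4),e.round(4))
print(proj(S,r.read_tool_pos()),proj(S,r.read_tool_pos()+[0,0,.1]),r.read_tool_pos())
cv2.imwrite("pics/s2full.png",S["img"][:,:,::-1])
E
```

```text
[0.4895 0.1165 0.1936] 0.0008
[0.4916 0.2082 0.1443] 0.0012
[315.2124195  71.4701877] [315.17626592  32.87394525] [ 0.52630937 -0.10829799  0.40011525]
```

View pics/s2full.png

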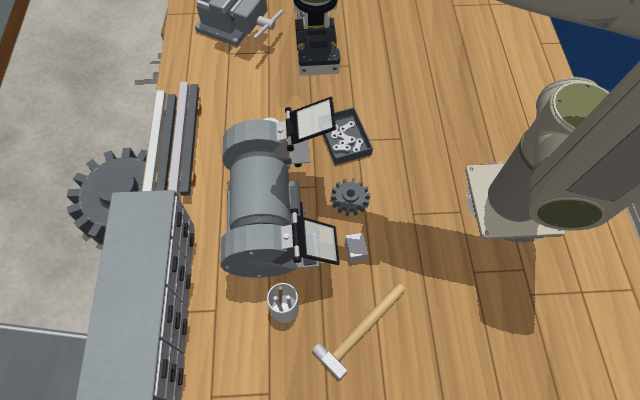

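```bash
python3 - <<'E'
from h import *
S,T=load("scene",2),load("top",2)
s=lambda x,y:(x/3+200-.33,y/3+80-.33); t=lambda x,y:(x/3+210-.33,y/3+110-.33)
X,e=tri(S,s(412,440),T,t(211,332));print(X.round(4),e.round(4))
from m import *
for e in(-.7,-.6,0): # expected corner back-face
    d=-fx*np.cos(e)+np.array([0,0,np.sin(e)])
    for yy in(-.045,.045):
        c=H["L"]+d*.115+fy*yy; print(e,c.round(3),((proj(S,c)-[200,80])*3).round(),((proj(T,c)-[210,110])*3).round())
E
python3 - <<'E'
from m import *
from bench import r
push(r,"R",.75); down(r,"R"); print(r.read_clock())
E
```

```text
[0.4915 0.1212 0.1505] 0.0065
-0.7 [0.497 0.12  0.148] [399. 437.] [211. 328.]
-0.7 [0.495 0.21  0.148] [411. 551.] [111. 331.]
-0.6 [0.49  0.119 0.157] [409. 432.] [210. 335.]
-0.6 [0.488 0.209 0.157] [421. 546.] [110. 338.]
0 [0.47  0.119 0.222] [441. 392.] [204. 349.]
0 [0.468 0.209 0.222] [455. 511.] [ 98. 352.]
0.55 False [-0.3  0.4  1.1]
0.35 False [-0.  -0.5 -0.3]
0.15 False [ 0.1  0.4 -0.6]
-0.05 False [-0.1 -0.7  0.3]
-0.25 False [0.  0.  0.6]
-0.45 False [0.6 0.5 0.6]
-0.65 False [0.2 0.2 0.1] [ 0.5097 -0.1101  0.1704]
-0.7 True [-3.2  0.2  5.9] [ 0.5121 -0.1101  0.1672]
19.4917
```

```bash
python3 - <<'E'
from m import *
from bench import r
p=r.read_tool_pos(); p[2]=.40; r.movel(p,velocity=.12)
r.movep(np.array([.38,-.35,.42]),ori(1)); print(r.read_clock(),r.read_force())
E
python3 snap.py 3
```

```text
22.6583 [-0.04604981 -1.24621169  0.28326451]
```

View pics/scenez3.png

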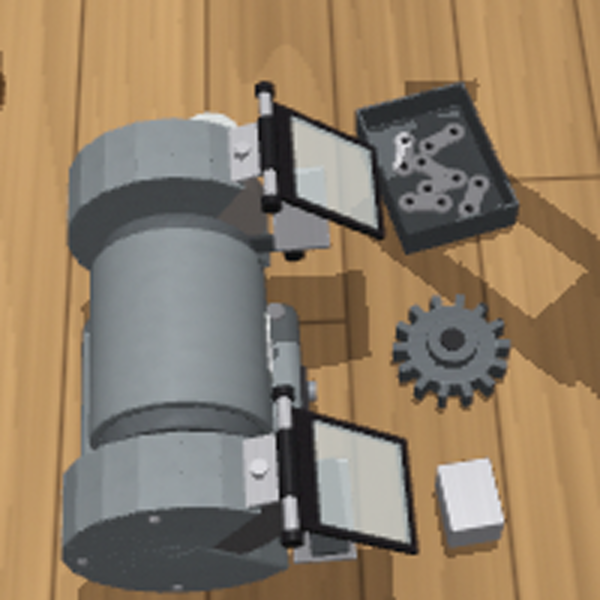

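View pics/topz3.png

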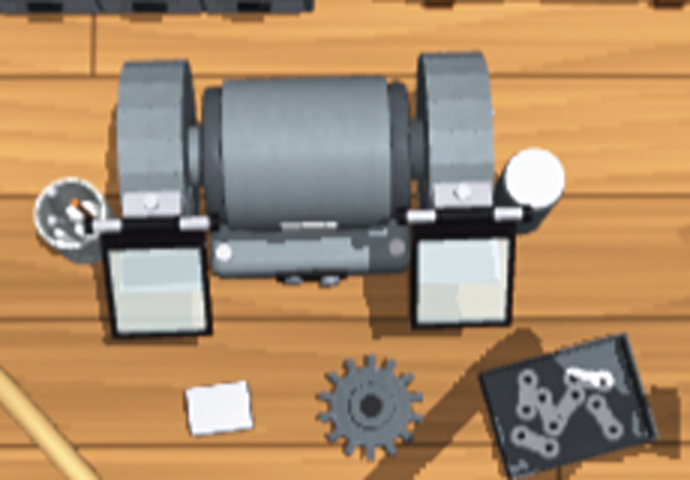

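Both shields look level with each other: the edges sit about 111 zoomed pixels in front of their hinges on each side. The block, gear, tray, cup and can haven't moved. There is time left, so I'll check each stop with one more gentle straight press.

```bash
python3 - <<'E'
from m import *
from bench import r
for s in "RL":
    p=tcp(s,-.70,rad=.1); a=p.copy();a[2]=.36
    r.movep(a,ori(1)); b=p.copy();b[2]+=.012; r.movel(b,velocity=.15)
    for F in(3,12):
        c=p.copy();c[2]-=.008
        h=r.movel(c,velocity=.02,stop_force=F); print(s,F,h,(r.read_tool_pos()-p).round(4),r.read_force().round(1),r.read_clock())
    a=r.read_tool_pos();a[2]=.36;r.movel(a,velocity=.15)
r.movep(np.array([.40,.30,.42]),ori(1)); print(r.read_clock())
E
python3 snap.py 4
python3 - <<'E'
from h import *
A,B=load("top",0)["img"],load("top",4)["img"]
d=(np.abs(A.astype(int)-B).max(2)>40).astype(np.uint8)*255
cv2.imwrite("pics/t4.png",np.vstack([B[100:300,160:480,::-1],cv2.cvtColor(d[100:300,160:480],8)]))
E
```

```text
R 3 True [-0.0001  0.      0.0008] [-1.3 -0.   4. ] 25.8417
R 12 True [ 0.0002 -0.0001  0.0005] [-3.6  1.4  8.9] 26.0917
L 3 True [-0.      0.      0.0025] [-0.4 -0.1  4.9] 30.5917
L 12 True [0.0002 0.0001 0.0022] [-3.4 -0.8  7.9] 30.85
33.05
```

View pics/t4.png

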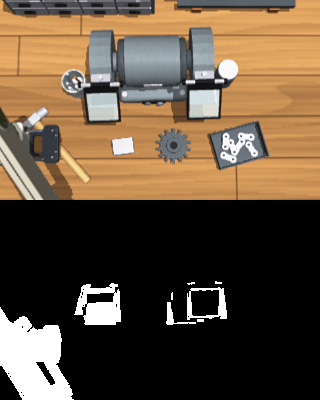

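View pics/scenez4.png

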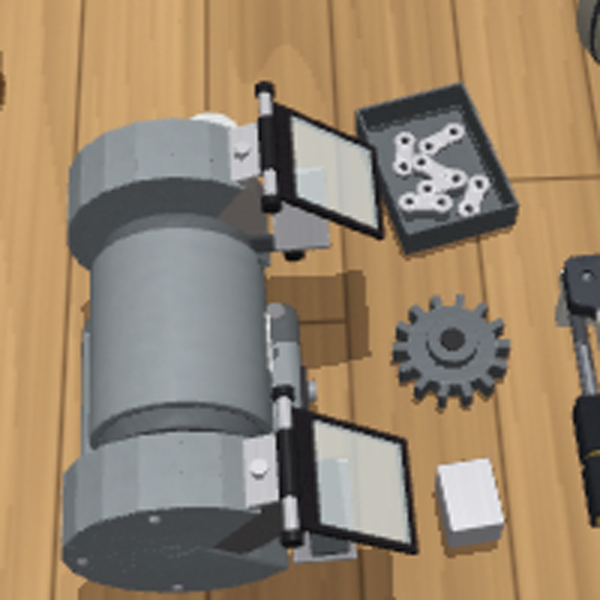

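```bash
python3 - <<'E'
from bench import r
r.sign_off()
E
```

```text
the job is handed in; nothing more can be done
```

Both eye shields are pushed fully down onto their stops, left one first, using only the closed fingertips, and the job is handed in. The clock read about 33 s of the 51 s at the last check, and the arm is clear of everything.

**Stop check:** I pressed each shield again, gently. Both resisted 8–9 N, and the last 3–5 N moved the fingertip only about 0.3 mm. The force read in these presses, and when each shield first reached its stop, was under 10 N.

**Camera check:** In the images both shields slope down by the same amount. The before-and-after top views differ only at the shields and the robot arm. The arm hid part of the hammer in that last view, so I could not compare all of it. The workpiece lies under the left shield, so I did not check it separately.

**Small disagreement:** Contact on the left shield came 2.2–2.5 mm higher than my model predicted, against 0.5–0.8 mm on the right. Two corner measurements of the left shield's edge put it 3.5 to 5.5 mm further forward than predicted, and from 4 mm lower to 2.5 mm higher. This fits about 2 mm of error in where I placed the left hinge, since the shield resisted well above the 1–3 N that moves it.

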